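# Hold a blank pattern roller down in the carving V-block

## Robot

A 6-joint arm with a two-finger parallel gripper is mounted at the origin on the work surface. World frame = base frame: x ahead of the robot, y to its left, z up, the work surface at z = 0. Lengths are in m, angles in rad, forces in N, time in s.
With the tool pointing down it reaches from about 0.3 to 0.875 m from the base axis. Payload 6.4 kg.
Tool frame: the origin (TCP) lies midway between the tips of the shut fingers; the grasp point (between the pads) lies 19 mm behind it (ctrl.tcp_to_grasp is the distance from the TCP to the grasp point, in m); z points along the fingers, y is the direction in which the jaws open and shut (so a half turn about z gives the same grasp; the last joint's range is limited). The gripper opens to 85 mm and grips with 20 to 120 N. Pads are 22 mm wide; open, the fingers measure 114 mm over their backs; the gripper's body (76 mm by 85 mm) begins 54 mm behind the grasp point. The pads swing forward as they close: fully open they stand 13 mm farther back than shut.
Start: joints at [0.954, 0.181, 1.607, -0, 1.354, -0.206], TCP at [0.23, 0.527, 0.231] pointing down, gripper open.
Joint ranges: [-2.99, 2.99], [-0.89, 2.07], [0.3, 2.58], [-1.14, 4.28], [0, 2.63], [-3.12, 3.12]. Speed limits (rad/s): [2.57, 2.57, 3.01, 3.14, 3.14, 3.14].

## Interface

Orientations are given as a unit quaternion [w, x, y, z].
In Python, from bench import monitor, imaging, order, spotter, ctrl gives the robot as it stands.
- The arm moves only by the shell command python3 -m pendant 'ROWS'. ROWS is JSON, a list that holds one entry, the list of rows, each a list of 5 numbers: the shift along the world's x, y, z in mm, then the turn about the world's z in degrees, then the finger opening in mm, from 0 to 85.4. A call has 1 to 8 rows; each row shifts and turns the commanded pose from where the row before left it; what a row does not reach is not made up. A row lasts 1/8 s, in which the tool goes at most 62.5 mm and 10.7 degrees, less where a joint would pass 70% of its speed; a pose out of reach is approached as far as the arm can. A call with a gripper value outside its range is refused whole. The fingers move at their own pace and stop on an object; the grip force is fixed at half the most. Time passes only in rows, so rows that do not move let the fingers close. It gives the time, the measured TCP pose, the force and the opening at its end, in the units of the state.
- monitor.get_obs(): the state, without advancing time (a new reading comes with each control period).
- imaging.camera(name): name is "scene" or "top"; returns a dict with "img" (420x560x3 uint8, red, green, blue), "vfov" (degrees; the focal length in pixels is half the picture's height over the tangent of half this angle, whatever the lens; pixels are square), "cx", "cy" (the principal point, pixels), "origin" and "orientation" of the camera in the world. Camera axes: x right, y down, z forward; pixel columns grow to the right and rows downward; lengths in m; the calibration is good to about 2 mm. A picture is of the moment at which its call begins. There is no depth.
- order.hand_in(): hands the job in, once; it reports no verdict.
Trained networks look in the newest picture that a camera, given by its name, has taken for a name from the list of things; names that differ only in an ending like _2 or _b are one class to them, and where a whole thing is asked for, a point or a joint stands for the part that bears it (a point fixed in the world has none). Each returns a list of dicts, best first, with "confidence" (0 to 1); they miss things now and then, are a little off and sometimes report something else, mostly with a low value. They report only what shows in the picture. A call takes as long as a camera call. They do not tell look-alikes from the thing itself.
- spotter.recognise(camera, thing): "at" ([x, y, z] in m, in the coordinates of the camera as it stood for that picture, good to about 4 mm: the middle of the surface that is visible of it).
- spotter.tip_of(camera, thing): "at" ([x, y, z] in m, in the coordinates of the camera as it stood for that picture, good to about 4 mm: a listed point, or the origin of a listed thing).
The state is a dict: "time_s": time; "q": joint angles; "dq": joint speeds; "joint_efforts": joint torques, N m; "eef_pos": TCP position; "eef_rot": TCP orientation; "wrist_force": force on the tool from outside, world axes, zero at the start; "torque": the same for the moment, N m; "opening": opening from 0.0 (shut) to 1.0 (fully open).
Only numpy, scipy, OpenCV 4.12 (cv2) and the standard library are available. Lean on these libraries where they do the work, as an engineer would, in place of code of your own. Each camera call takes 0.05 s, during which the arm holds its last target. There are 200 camera calls.

## Task

Take the long, uncarved wooden roller from the rest, lay it in the V-block without dropping it, with its end butted against the steel end stop, and hold it there for the carver. Press straight down on it firmly, with about a kilogram's weight, so that it bears on both sloping faces; finish while still holding it pressed down like this. Leave the carved roller, stamp, ink jar and gouge where they are.

Things in the scene. Friction and masses are not known exactly. Their poses are not given: they have to be found in the camera images.
- roller: Blank roller: plain smooth wooden cylinder, 50 mm diameter, 140 mm long, 0.15 to 0.25 kg. Origin at its centre; its own x axis runs along the cylinder (either way round is the same; y and z turn as it rolls). It starts lying level on one of the two pairs of rails of the rest, its axis 40 mm above the table, with room for fingers on both sides.
- carved_roller: The finished roller lying on the other pair of rails of the rest: same wood, 50 mm diameter but only 90 mm long, with ring grooves cut round it. Origin at its centre, x axis along it. To be left alone.
- rest: Roller rest: plywood board 180 (x) x 200 x 10 mm fixed to the table. Origin at the centre of its underside, z up, x along the rollers. Two pairs of 8 mm dowel rails, 160 mm long, lie along x, centred at y = +55 and -55 mm; the rails of a pair are 26 mm apart, their tops 18 mm above the table.
- vblock: V-block screwed to the table. Origin: centre of the base board's underside; z up, x along the V towards the end stop. Board 176 (x) x 104 x 12 mm; wooden block 120 (x) x 76 mm on it, flat tops 45 mm above the table, with a 90 degree V groove along x, 41 mm wide at the mouth, centred on y = 0. A seated 50 mm roller has its axis 60 mm and its crown 85 mm above the table. Open at the -x end.
- cheek_left: The part of the V-block on its own +y side, with one sloping face. Origin and axes as vblock.
- cheek_right: The part of the V-block on its own -y side, with the other sloping face. Origin and axes as vblock.
- v_stop (a point): Point on the inner face of the steel end stop (fixed upright plate, 5 mm thick, 60 mm wide, top 68 mm above the table, across the +x end of the V) at a seated roller's axis height of 60 mm, 60 mm along x from the V-block's origin; axes as vblock. Seated and butted, the blank roller's centre is 70 mm from it along -x; its other end sticks out of the V by 20 mm.
- stamp: Half-ring wooden printing stamp lying on the table, outer radius 34 mm, 32 mm high; origin under the centre of the ring. To be left alone.
- ink_jar: Ink jar with a black lid, 60 mm diameter, 70 mm high; origin at the centre of its underside. To be left alone.
- gouge: Carving gouge lying on the table, about 135 mm long, 24 mm high; origin on the table near its ferrule, x towards the blade. To be left alone.
There are look-alikes about, which are no part of the job. Leave any red look-alike of the roller alone. Several things look just like the vblock: the one meant starts farthest to the robot's right.

How it is judged:
At the end, for the whole second after the job is handed in: Roller axis within 3 mm of the seated line in the V and parallel within 0.04 rad, its end within 4 mm of the stop, at rest; robot pressing it with over 3 N and over 2 N on each sloping face, through the last second. Carved roller, stamp, jar and gouge within 20 mm of their starts (x of roller in the frame of v_stop between -0.074 and -0.067 m and y of roller in the frame of v_stop between -0.003 and 0.003 m and z of roller in the frame of v_stop between -0.003 and 0.003 m and angle between the x axis of roller and the x axis of v_stop, either way round below 0.04 rad and contact force between roller and cheek_left above 2 N and contact force between roller and cheek_right above 2 N and contact force between any of the fingers, the arm and roller above 3 N and linear speed of roller below 0.01 m/s and distance of each of stamp, ink_jar, gouge, carved_roller from where it was at the start of the episode below 0.02 m); the arm keeps its last pose, push and grip.
It fails at once if the blank roller is dropped: it is high above its place (axis over 80 mm above the table) with no finger or arm holding it (height (world z) of roller above 0.08 m and contact force between each of the fingers, the arm and roller below 0.1 N).
It fails at once if the crescent stamp is moved by more than 20 mm (distance of stamp from where it was at the start of the episode above 0.02 m).
It fails at once if the ink jar is moved by more than 20 mm (distance of ink_jar from where it was at the start of the episode above 0.02 m).
It fails at once if the gouge is moved by more than 20 mm (distance of gouge from where it was at the start of the episode above 0.02 m).
It fails at once if the carved roller is moved by more than 20 mm (distance of carved_roller from where it was at the start of the episode above 0.02 m).
It also fails if it takes over 45 s, if anything falls off the work surface, if the arm or the gripper's body presses on something with over 40 N, if the wrist force passes 120 N, or if a joint passes its speed limit or range.

## Working session

There is one attempt and no reset: what is moved stays moved. The work goes in short steps, Python scripts to look and compute and a shell command to move; the robot and the scene stay as the last step left them, time stands still between calls to the robot, and variables do not carry over. Pictures are saved under pics/ and viewed, about 8 in all and at most 12, crops included, and the job is handed in when it is done.

```bash
mkdir -p pics; cat > h.py <<'E'
import numpy as np, cv2
from scipy.spatial.transform import Rotation as R
from bench import monitor, imaging, order, spotter, ctrl
def cam(n,save=None):
    c=imaging.camera(n)
    if save: cv2.imwrite('pics/'+save,c['img'][:,:,::-1])
    q=c['orientation']; c['R']=R.from_quat([q[1],q[2],q[3],q[0]]).as_matrix(); c['o']=np.array(c['origin'])
    c['f']=c['img'].shape[0]/2/np.tan(np.radians(c['vfov'])/2); return c
def w(c,p): return c['o']+c['R']@np.array(p)
def proj(c,P):
    v=c['R'].T@(np.array(P)-c['o']); return v[:2]/v[2]*c['f']+[c['cx'],c['cy']]
def ray(c,uv,z):
    d=c['R']@np.array([(uv[0]-c['cx'])/c['f'],(uv[1]-c['cy'])/c['f'],1]); return c['o']+d*(z-c['o'][2])/d[2]
E
python3 - <<'E'
from h import *
for n in('top','scene'):
    c=cam(n,n+'0.png'); print(n,c['o'].round(3),c['R'][:,2].round(2),c['f'])
    for t in('roller','carved_roller','rest','vblock','v_stop','stamp','ink_jar','gouge'):
        for r in spotter.tip_of(n,t): P=w(c,r['at']); print(t,round(r['confidence'],2),P.round(3),proj(c,P).round(0))
o=monitor.get_obs(); print(o['time_s'],o['eef_pos'],o['eef_rot'],ctrl.tcp_to_grasp)
E
```

```text
top [0.426 0.079 1.252] [ 0.09 -0.01 -1.  ] 488.7652544525062
roller 0.95 [ 0.794 -0.309  0.026] [428. 112.]
roller 0.85 [ 0.564 -0.286  0.043] [422. 200.]
roller 0.69 [ 0.319 -0.168  0.025] [373. 298.]
carved_roller 0.96 [ 0.521 -0.184  0.044] [381. 216.]
rest 0.82 [ 0.543 -0.238  0.002] [398. 209.]
vblock 0.94 [0.585 0.227 0.003] [218. 190.]
vblock 0.78 [ 0.684  0.454 -0.   ] [131. 151.]
vblock 0.74 [0.297 0.307 0.   ] [183. 304.]
v_stop 0.82 [0.745 0.447 0.059] [128. 122.]
v_stop 0.77 [0.643 0.208 0.058] [224. 164.]
v_stop 0.69 [0.344 0.272 0.062] [194. 286.]
stamp 0.63 [ 0.482 -0.005  0.001] [308. 232.]
ink_jar 0.73 [0.779 0.118 0.006] [262. 117.]
gouge 0.63 [ 0.779 -0.153 -0.005] [365. 120.]
scene [1.225 0.124 1.104] [-0.54 -0.03 -0.84] 393.3144179361753
roller 0.93 [ 0.559 -0.285  0.042] [160. 205.]
roller 0.79 [ 0.793 -0.316  0.028] [134. 274.]
roller 0.78 [ 0.321 -0.167  0.026] [208. 152.]
roller 0.29 [0.592 0.228 0.005] [319. 226.]
carved_roller 0.94 [ 0.52  -0.179  0.04 ] [195. 196.]
rest 0.59 [ 0.541 -0.232  0.003] [180. 207.]
vblock 0.73 [0.69  0.454 0.004] [393. 258.]
vblock 0.66 [0.294 0.311 0.   ] [341. 157.]
v_stop 0.8 [0.342 0.274 0.058] [333. 156.]
v_stop 0.69 [0.748 0.447 0.06 ] [398. 268.]
v_stop 0.58 [0.647 0.211 0.063] [315. 233.]
v_stop 0.5 [0.591 0.228 0.005] [319. 226.]
ink_jar 0.7 [0.784 0.112 0.001] [280. 281.]
gouge 0.82 [ 0.781 -0.153  0.004] [191. 276.]
0.9 [0.22962092 0.52719061 0.23133833] [1.67216623e-05 2.03946818e-01 9.78981968e-01 3.42870307e-05] 0.0187
```

View pics/top0.png

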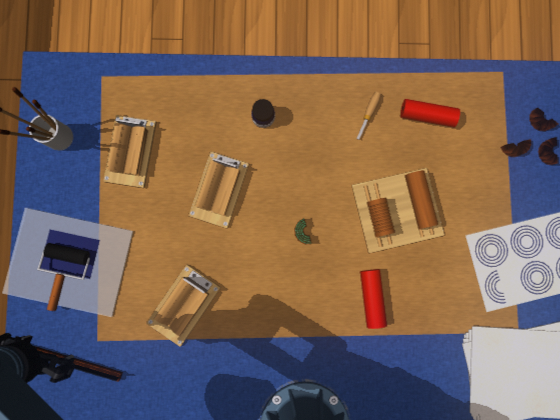

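View pics/scene0.png

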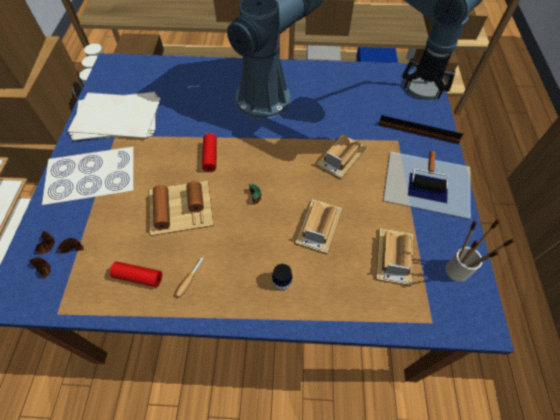

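The top picture shows three V-blocks. The one farthest right is at px (218,190), with its steel stop at about (228,160). The brown blank is at (422,200) on the rest, next to the grooved roller at (381,216), and the two red look-alikes are separate. I'll refine the axes next.

```bash
python3 - <<'E'
from h import *
c=cam('top'); im=c['img'][:,:,::-1].copy()
a=cv2.resize(im[145:235,180:260],None,fx=6,fy=6,interpolation=cv2.INTER_CUBIC)
b=cv2.resize(im[160:250,345:450],None,fx=4,fy=6*1.0*4/6,interpolation=cv2.INTER_CUBIC)
b=cv2.copyMakeBorder(b,0,540-b.shape[0],0,0,cv2.BORDER_CONSTANT)[:, :320*2]
b=b[:,:320] if False else cv2.resize(im[160:240,400:445],None,fx=6,fy=6,interpolation=cv2.INTER_CUBIC)
b=cv2.copyMakeBorder(b,0,60,0,0,cv2.BORDER_CONSTANT)
cv2.imwrite('pics/crop1.png',np.hstack([a,b]))
hsv=cv2.cvtColor(im,cv2.COLOR_BGR2HSV); s=hsv[160:240,400:445]
for p in [(422,200),(410,210),(435,190),(428,220),(440,225)]: print(p,hsv[p[1],p[0]])
E
```

```text
(422, 200) [ 13 189 154]
(410, 210) [ 18 123 205]
(435, 190) [ 16 158 108]
(428, 220) [ 12 188 144]
(440, 225) [ 17 132 133]
```

View pics/crop1.png

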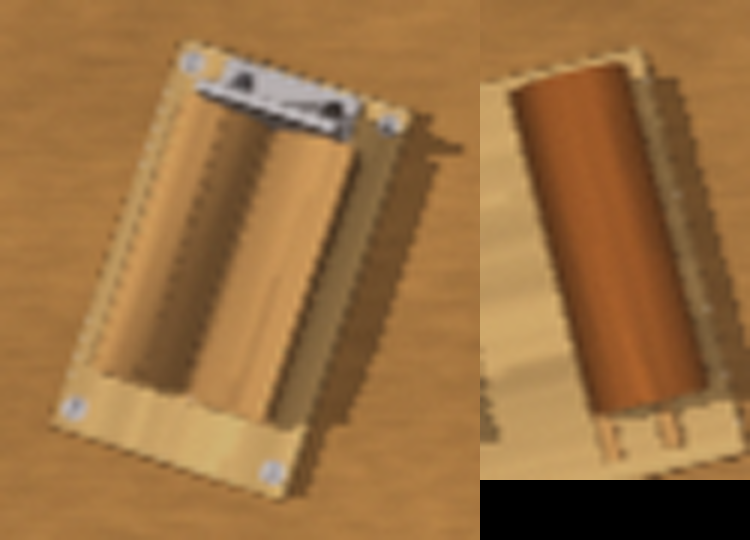

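The crop shows the board corners at about (185,42), (412,112), (290,497) and (52,425). The blank's silhouette corners are at (514,92), (628,68), (707,385) and (592,408). Next I turn these into poses.

```bash
python3 - <<'E'
from h import *
from scipy.optimize import least_squares
c=cam('top')
px=lambda p,o:(o[0]+p[0]/6-.42,o[1]+p[1]/6-.42)
B=np.array([ray(c,px(p,(180,145)),.012) for p in [(185,42),(412,112),(290,497),(52,425)]])[:,:2]
print(B.round(4),[np.linalg.norm(B[i]-B[i-1]).round(4) for i in range(4)])
m=np.array([[.088,.052],[.088,-.052],[-.088,-.052],[-.088,.052]])
f=lambda p:(p[:2]+m@np.array([[np.cos(p[2]),np.sin(p[2])],[-np.sin(p[2]),np.cos(p[2])]])-B).ravel()
s=least_squares(f,[.58,.22,-.3]); p=s.x; print('vblock',p.round(4),np.degrees(p[2]),s.fun.round(4))
u=np.array([np.cos(p[2]),np.sin(p[2])]); print('stop',p[:2]+.06*u,'target roller',p[:2]-.01*u)
Q=np.array([ray(c,px((x-480,y),(400,160)),.040) for x,y in [(514,92),(628,68),(707,385),(592,408)]])[:,:2]
a=(Q[0]+Q[1])/2;b=(Q[2]+Q[3])/2;d=a-b;print('roller',(a+b)/2,np.linalg.norm(d),np.degrees(np.arctan2(d[1],d[0])),np.linalg.norm(Q[0]-Q[1]))
# colour mask check in both cameras
for n in('top','scene'):
    k=cam(n); h=cv2.cvtColor(k['img'],cv2.COLOR_RGB2HSV)
    t=proj(k,[.562,-.286,.04]); M=cv2.inRange(h,(5,165,60),(15,255,255))
    nl,l,st,ce=cv2.connectedComponentsWithStats(M); i=l[int(t[1]),int(t[0])]; print(n,st[i],ce[i],ray(k,ce[i],.04))
    pts=np.argwhere(l==i)[:,::-1].astype(np.float32)
    W=np.array([ray(k,q,.04)[:2] for q in pts]); ev,V=np.linalg.eigh(np.cov(W.T)); print(W.mean(0),np.degrees(np.arctan(V[1,1]/V[0,1])),np.sqrt(12*ev))
o=monitor.get_obs();print(o['time_s'],R.from_quat(np.roll(o['eef_rot'],-1)).as_matrix().round(3))
E
```

```text
[[0.6837 0.2482]
 [0.655  0.1505]
 [0.4896 0.1987]
 [0.5185 0.2998]] [np.float64(0.1731), np.float64(0.1018), np.float64(0.1724), np.float64(0.1052)]
vblock [ 0.5867  0.2243 -0.2903] -16.632860097380064 [ 0.0022  0.0008  0.0011 -0.0012 -0.002   0.001  -0.0012 -0.0005]
stop [0.64420713 0.20712231] target roller [0.57713603 0.22715896]
roller [ 0.56604268 -0.28603055] 0.1361632398623022 13.333606598666671 0.04938863960983917
top [ 406  171   32   58 1088] [421.08547794 199.25459559] [ 0.56580847 -0.28557734  0.04      ]
[ 0.56591913 -0.28555611] 13.820251895093872 [0.04875177 0.14101764]
scene [153 185  16  43 530] [160.4245283  205.68679245] [ 0.5620463  -0.28432804  0.04      ]
[ 0.56127231 -0.28450877] 14.045353607940145 [0.04344337 0.15158371]
1.1 [[-0.917  0.399 -0.   ]
 [ 0.399  0.917 -0.   ]
 [ 0.    -0.    -1.   ]]
```

```bash
python3 -m pendant '[[[21,-51,0,5,85],[21,-51,0,5,85],[21,-51,0,5,85],[21,-51,0,5,85],[21,-51,0,5,85],[21,-51,0,5,85],[21,-51,0,5,85],[21,-51,0,2.5,85]]]'; python3 -m pendant '[[[21,-51,0,0,85],[21,-51,0,0,85],[21,-51,0,0,85],[21,-51,0,0,85],[21,-51,0,0,85],[21,-51,0,0,85],[21,-51,-30,0,85],[20,-48,-50,0,85]]]'
```

```text
time_s: 2.1
eef_pos: [0.3982, 0.1175, 0.2317]
eef_rot: [0.001, -0.123, 0.992, -0.0]
wrist_force: [1.2, 0.8, 0.3]
opening: 0.994
time_s: 3.1
eef_pos: [0.5635, -0.2823, 0.159]
eef_rot: [0.002, -0.121, 0.993, -0.002]
wrist_force: [0.4, 1.2, -0.1]
opening: 0.999
```

```bash
python3 -m pendant '[[[0,0,-40,0,85],[0,0,-20,0,85],[0,0,0,0,85]]]'; python3 - <<'E'
from h import *
a=cam('top')['img'];b=cam('scene')['img']
A=cv2.resize(a[140:260,340:470],None,fx=4,fy=4);B=cv2.resize(b[140:260,110:230-50],None,fx=4,fy=4)
cv2.imwrite('pics/g1.png',np.hstack([A,B])[:,:,::-1]);print(monitor.get_obs()['eef_pos'])
E
```

```text
time_s: 3.48
eef_pos: [0.561, -0.2781, 0.0968]
eef_rot: [-0.001, -0.122, 0.993, 0.001]
wrist_force: [-0.8, -0.5, 0.0]
opening: 0.997
[ 0.56280039 -0.27924471  0.09988505]
```

View pics/g1.png

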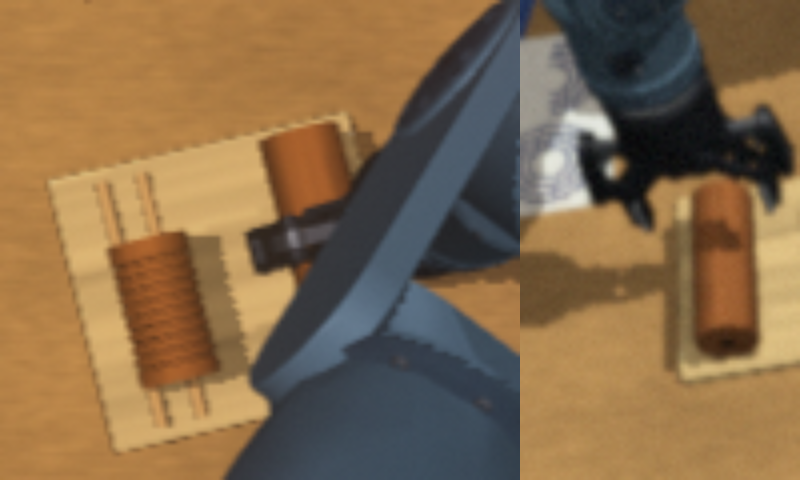

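The jaws straddle the blank (top crop about (300,235)), clear of the carved roller. The reported pose is still drifting, so I'll let it settle and read it again.

```bash
python3 -m pendant '[[[0,0,0,0,85],[0,0,0,0,85],[0,0,0,0,85]]]';python3 -m pendant '[[[0,-6,-20,0,85],[0,0,-10,0,85],[0,0,0,0,85],[0,0,0,0,85]]]'
```

```text
time_s: 3.95
eef_pos: [0.5622, -0.2793, 0.0989]
eef_rot: [0.0, -0.122, 0.993, -0.0]
wrist_force: [-0.2, -0.2, -0.1]
opening: 0.999
time_s: 4.45
eef_pos: [0.5618, -0.2852, 0.0678]
eef_rot: [-0.0, -0.122, 0.993, 0.0]
wrist_force: [0.2, 0.0, 0.4]
opening: 0.997
```

```bash
python3 -m pendant '[[[2,0,-20,0,85],[0,0,-15,0,85],[0,0,-8,0,85],[0,0,0,0,85]]]';python3 -m pendant '[[[0,0,0,0,40],[0,0,0,0,40],[0,0,0,0,40],[0,0,0,0,40],[0,0,0,0,40],[0,0,0,0,40]]]';python3 -m pendant '[[[0,0,0,0,40],[0,0,0,0,40]]]'
```

```text
time_s: 4.95
eef_pos: [0.5631, -0.2846, 0.0238]
eef_rot: [-0.001, -0.122, 0.993, 0.001]
wrist_force: [0.0, -0.1, -0.9]
opening: 0.994
time_s: 5.7
eef_pos: [0.5646, -0.2858, 0.0263]
eef_rot: [0.001, -0.122, 0.993, -0.001]
wrist_force: [-1.2, 0.4, 5.3]
opening: 0.564
time_s: 5.95
eef_pos: [0.5646, -0.2858, 0.0263]
eef_rot: [0.001, -0.122, 0.993, -0.001]
wrist_force: [0.5, -0.2, 5.6]
opening: 0.564
```

```bash
python3 -m pendant '[[[0,0,10,0,40],[0,0,20,0,40],[0,0,30,0,40],[0,0,40,0,40],[0,0,30,0,40],[0,0,0,0,40]]]'; python3 - <<'E'
from h import *
a=cam('top')['img'];b=cam('scene')['img']
A=cv2.resize(a[140:260,340:470],None,fx=4,fy=4);B=cv2.resize(b[140:260,110:180],None,fx=4,fy=4)
cv2.imwrite('pics/g2.png',np.hstack([A,B])[:,:,::-1])
E
```

```text
time_s: 6.7
eef_pos: [0.5657, -0.2864, 0.1593]
eef_rot: [0.003, -0.122, 0.993, -0.002]
wrist_force: [0.3, 0.5, -2.4]
opening: 0.564
```

View pics/g2.png

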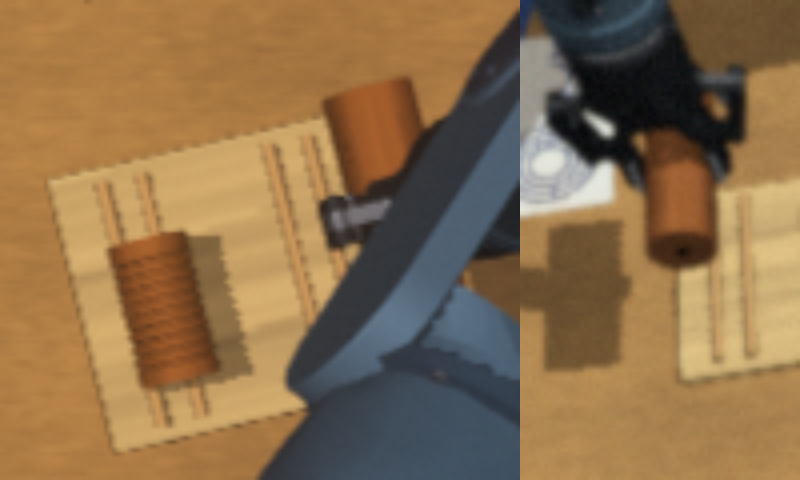

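The blank is gripped and level, and the carved roller hasn't moved. I'll carry it across to just short of the stop.

```bash
python3 -m pendant '[[[0,20,0,-3,40],[0,40,0,-5,40],[0,45,0,-5,40],[0,45,0,-5,40],[0,45,0,-5,40],[0,45,0,-4,40],[0,45,0,-3.5,40],[0,45,0,0,40]]]'; python3 -m pendant '[[[0,45,0,0,40],[0,45,0,0,40],[0,45,0,0,40],[0,35,0,0,40],[0,17,0,0,40],[0,0,-20,0,40],[0,0,0,0,40],[0,0,0,0,40]]]'; python3 - <<'E'
from h import *
a=cam('top')['img'];b=cam('scene')['img']
A=cv2.resize(a[130:250,170:280],None,fx=4,fy=4);B=cv2.resize(b[180:280,260:350],None,fx=4,fy=4.8)
cv2.imwrite('pics/v1.png',np.hstack([A,B])[:,:,::-1])
E
```

```text
time_s: 7.8
eef_pos: [0.5622, 0.0464, 0.1529]
eef_rot: [-0.002, 0.144, 0.99, -0.0]
wrist_force: [0.6, -0.2, -0.9]
opening: 0.565
time_s: 8.8
eef_pos: [0.5637, 0.2304, 0.1344]
eef_rot: [-0.001, 0.145, 0.989, -0.0]
wrist_force: [-0.3, -1.4, -3.1]
opening: 0.563
```

View pics/v1.png

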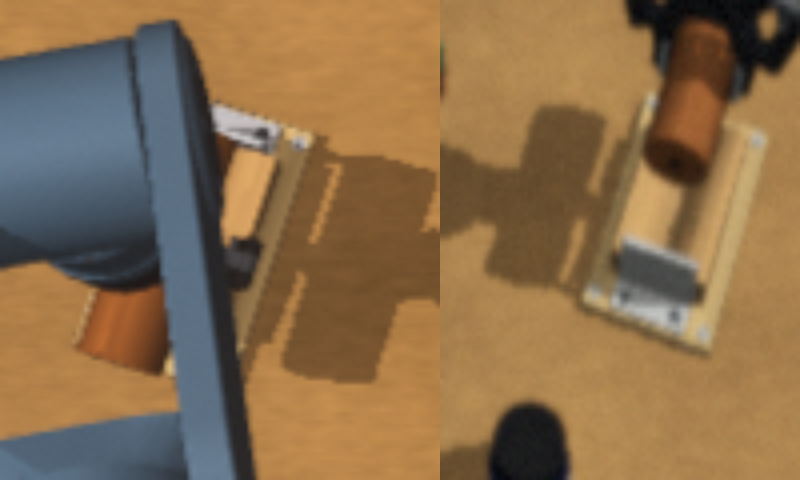

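The blank is above the V, parallel to it and set back from the stop. I'll lower it and watch the force.

```bash
python3 -m pendant '[[[1,0,-30,0,40],[0,0,-30,0,40],[0,0,-10,0,40],[0,0,0,0,40],[0,0,0,0,40]]]'; python3 - <<'E'
from h import *
a=cam('top')['img'];c=cam('scene');b=c['img']
A=cv2.resize(a[130:250,170:280],None,fx=4,fy=4);B=cv2.resize(b[190:260,280:350],None,fx=6,fy=480/70)
cv2.imwrite('pics/v2.png',np.hstack([A,B])[:,:,::-1])
# expected image of the V-end stop, roller end
p=np.array([.5867,.2243]);u=np.array([np.cos(.2903),-np.sin(.2903)]);n=np.array([-u[1],u[0]])
e=np.array(monitor.get_obs()['eef_pos']);print(e,'along',(e[:2]-p)@u,'lat',(e[:2]-p)@n)
E
```

```text
time_s: 9.52
eef_pos: [0.566, 0.232, 0.0667]
eef_rot: [0.001, 0.144, 0.99, 0.0]
wrist_force: [-0.8, -0.1, -1.2]
opening: 0.567
[0.56591754 0.23202413 0.06662834] along -0.022123829074658798 lat 0.0014521699495090275
```

View pics/v2.png

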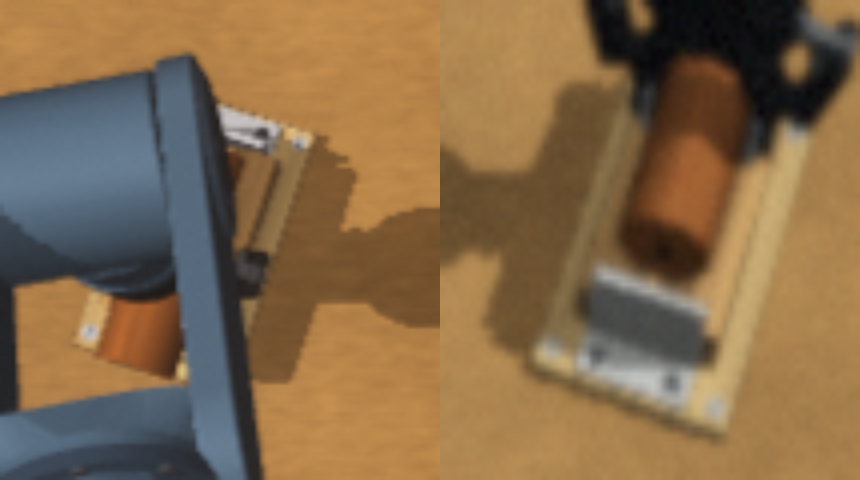

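The blank lies along the V just above the flats, with a gap of a few mm to the stop. I'll keep lowering it.

```bash
python3 -m pendant '[[[0,-1,-8,0,40],[0,0,-7,0,40],[0,0,0,0,40],[0,0,0,0,40]]]';python3 -m pendant '[[[0,0,-3,0,40],[0,0,0,0,40],[0,0,0,0,40]]]';python3 -m pendant '[[[0,0,-2,0,40],[0,0,0,0,40],[0,0,0,0,40]]]'
```

```text
time_s: 10.12
eef_pos: [0.5648, 0.2308, 0.0499]
eef_rot: [-0.0, 0.144, 0.99, -0.0]
wrist_force: [0.6, -0.0, -1.7]
opening: 0.568
time_s: 10.5
eef_pos: [0.5653, 0.2311, 0.0474]
eef_rot: [0.0, 0.144, 0.99, 0.0]
wrist_force: [1.4, 1.5, -0.9]
opening: 0.564
time_s: 10.88
eef_pos: [0.5657, 0.2315, 0.0466]
eef_rot: [0.001, 0.144, 0.99, 0.001]
wrist_force: [-1.2, 3.3, 7.4]
opening: 0.562
```

It has seated: z is at the expected 46 mm and Fz went up. I'll ease off 1 mm and slide it to the stop.

```bash
python3 -m pendant '[[[0,1,1,0,40],[3,-1,0,0,40],[3,-1,0,0,40],[0,0,0,0,40],[0,0,0,0,40]]]';python3 -m pendant '[[[3,-1,0,0,40],[0,0,0,0,40],[0,0,0,0,40]]]';python3 -m pendant '[[[2,-0.6,0,0,40],[0,0,0,0,40],[0,0,0,0,40]]]'
```

```text
time_s: 11.5
eef_pos: [0.5694, 0.2306, 0.0464]
eef_rot: [-0.002, 0.144, 0.99, 0.0]
wrist_force: [-7.6, 2.8, 8.7]
opening: 0.568
time_s: 11.88
eef_pos: [0.5724, 0.2296, 0.0465]
eef_rot: [-0.002, 0.144, 0.99, 0.0]
wrist_force: [-7.2, 3.3, 9.2]
opening: 0.564
time_s: 12.25
eef_pos: [0.5741, 0.2291, 0.0465]
eef_rot: [-0.002, 0.144, 0.99, 0.0]
wrist_force: [-7.7, 2.8, 9.4]
opening: 0.565
```

```bash
python3 -m pendant '[[[2,-0.6,0,0,40],[0,0,0,0,40],[0,0,0,0,40]]]';python3 -m pendant '[[[2,-0.6,0,0,40],[0,0,0,0,40],[0,0,0,0,40]]]';python3 -m pendant '[[[2,-0.6,0,0,40],[0,0,0,0,40],[0,0,0,0,40]]]'
```

```text
time_s: 12.62
eef_pos: [0.5761, 0.2285, 0.0465]
eef_rot: [-0.002, 0.144, 0.99, 0.0]
wrist_force: [-7.6, 3.3, 9.0]
opening: 0.564
time_s: 13.0
eef_pos: [0.5772, 0.2281, 0.0464]
eef_rot: [-0.003, 0.144, 0.99, 0.0]
wrist_force: [-11.9, 3.8, 12.7]
opening: 0.565
time_s: 13.38
eef_pos: [0.5772, 0.2282, 0.0464]
eef_rot: [-0.005, 0.144, 0.99, 0.0]
wrist_force: [-18.3, 5.1, 17.7]
opening: 0.569
```

It stopped dead at (0.577, 0.228), which is the predicted butted position, with the axial force rising. Now I'll relax, open, rise, shut the fingers and press on the crown.

```bash
python3 -m pendant '[[[-2,0.6,1,0,40],[0,0,0,0,40],[0,0,0,0,40]]]'; python3 -m pendant '[[[0,0,0,0,65],[0,0,0,0,75],[0,0,0,0,85],[0,0,0,0,85],[0,0,0,0,85],[0,0,0,0,85]]]'; python3 -m pendant '[[[0,0,10,0,85],[0,0,20,0,85],[0,0,20,0,85],[0,0,10,0,85],[0,0,0,0,0],[0,0,0,0,0],[0,0,0,0,0],[0,0,0,0,0]]]'; python3 - <<'E'
from h import *
a=cam('top')['img'];c=cam('scene');b=c['img']
A=cv2.resize(a[130:250,170:280],None,fx=4,fy=4);B=cv2.resize(b[190:260,280:350],None,fx=6,fy=480/70)
cv2.imwrite('pics/v3.png',np.hstack([A,B])[:,:,::-1]);print(monitor.get_obs()['opening'],monitor.get_obs()['eef_pos'])
E
```

```text
time_s: 13.75
eef_pos: [0.5771, 0.2281, 0.0465]
eef_rot: [-0.003, 0.144, 0.99, 0.0]
wrist_force: [-8.9, 4.3, 6.3]
opening: 0.563
time_s: 14.5
eef_pos: [0.5799, 0.227, 0.0471]
eef_rot: [0.0, 0.144, 0.99, -0.0]
wrist_force: [-1.3, -0.2, -0.8]
opening: 1.0
time_s: 15.5
eef_pos: [0.5795, 0.2269, 0.1064]
eef_rot: [-0.001, 0.144, 0.99, -0.0]
wrist_force: [0.2, -0.2, 0.2]
opening: 0.142
0.000446546722503026 [0.57962398 0.22696487 0.10662838]
```

View pics/v3.png

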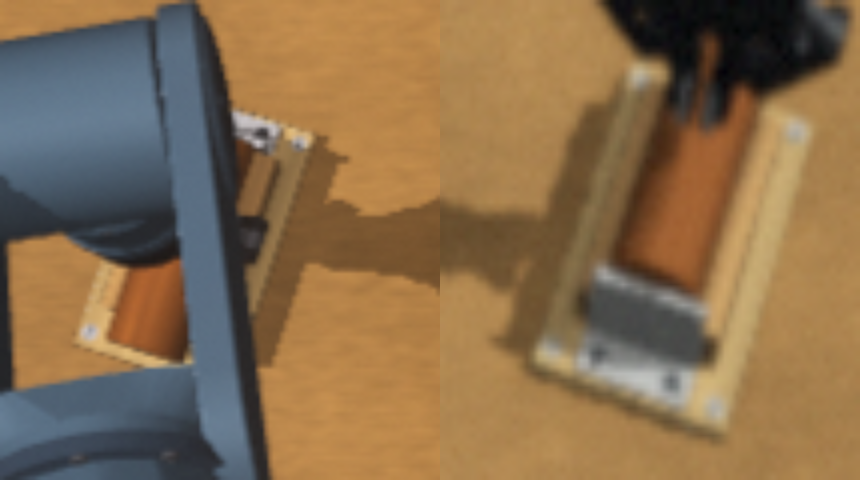

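The roller is seated and its end is against the stop plate (about (650,270) in the right-hand crop). The fingers are shut above the crown.

```bash
python3 -m pendant '[[[0,0,-10,0,0],[0,0,-8,0,0],[0,0,0,0,0],[0,0,0,0,0]]]';python3 -m pendant '[[[0,0,-2,0,0],[0,0,0,0,0],[0,0,0,0,0]]]';python3 -m pendant '[[[0,0,-2,0,0],[0,0,0,0,0],[0,0,0,0,0]]]'
```

```text
time_s: 16.1
eef_pos: [0.5798, 0.227, 0.089]
eef_rot: [-0.0, 0.144, 0.99, -0.0]
wrist_force: [1.4, -0.0, -0.2]
opening: 0.001
time_s: 16.48
eef_pos: [0.5799, 0.2271, 0.0872]
eef_rot: [0.0, 0.144, 0.99, 0.0]
wrist_force: [0.4, 0.4, -0.0]
opening: -0.001
time_s: 16.85
eef_pos: [0.5798, 0.227, 0.085]
eef_rot: [-0.0, 0.144, 0.99, -0.0]
wrist_force: [-0.1, -0.3, 0.1]
opening: -0.002
```

```bash
python3 -m pendant '[[[0,0,-1,0,0],[0,0,0,0,0],[0,0,0,0,0]]]';python3 -m pendant '[[[0,0,-1,0,0],[0,0,0,0,0],[0,0,0,0,0]]]'
```

```text
time_s: 17.23
eef_pos: [0.5799, 0.2271, 0.0849]
eef_rot: [0.0, 0.144, 0.99, -0.0]
wrist_force: [-2.3, -0.7, 6.1]
opening: 0.001
time_s: 17.6
eef_pos: [0.5799, 0.2271, 0.0848]
eef_rot: [0.0, 0.144, 0.99, -0.0]
wrist_force: [-5.3, -1.6, 11.0]
opening: -0.0
```

Fz is 11 N, with some side force. I'll trim that a little so the push is straighter.

```bash
python3 -m pendant '[[[-0.5,-0.4,0,0,0],[0,0,0,0,0],[0,0,0,0,0],[0,0,0,0,0]]]'; python3 -m pendant '[[[0,0,0,0,0],[0,0,0,0,0],[0,0,0,0,0],[0,0,0,0,0]]]'; python3 - <<'E'
from h import *
c=cam('scene');d=cam('top')
A=cv2.resize(d['img'][130:250,170:280],None,fx=4,fy=4);B=cv2.resize(c['img'][190:260,280:350],None,fx=6,fy=480/70)
cv2.imwrite('pics/v4.png',np.hstack([A,B])[:,:,::-1])
for n,k in(('scene',c),('top',d)):
    for t in('roller','v_stop','carved_roller','stamp','ink_jar','gouge'):
        for r in spotter.tip_of(n,t):
            if r['confidence']>.4: print(n,t,round(r['confidence'],2),w(k,r['at']).round(3))
print(monitor.get_obs()['wrist_force'])
E
```

```text
time_s: 18.1
eef_pos: [0.5799, 0.2271, 0.0848]
eef_rot: [0.001, 0.144, 0.99, 0.0]
wrist_force: [-3.4, -0.4, 8.9]
opening: 0.003
time_s: 18.6
eef_pos: [0.5799, 0.227, 0.0848]
eef_rot: [0.001, 0.144, 0.99, 0.0]
wrist_force: [-3.0, -0.3, 9.6]
opening: -0.0
scene roller 0.9 [ 0.316 -0.164  0.025]
scene roller 0.77 [ 0.796 -0.315  0.027]
scene roller 0.75 [0.577 0.229 0.062]
scene v_stop 0.92 [0.748 0.447 0.06 ]
scene v_stop 0.79 [0.645 0.214 0.06 ]
scene carved_roller 0.67 [ 0.521 -0.183  0.041]
scene stamp 0.56 [0.488 0.    0.   ]
scene ink_jar 0.96 [0.784 0.119 0.003]
scene gouge 0.74 [ 0.781 -0.15   0.002]
top roller 0.91 [ 0.321 -0.168  0.026]
top roller 0.71 [0.58  0.229 0.063]
top roller 0.7 [ 0.796 -0.313  0.028]
top v_stop 0.96 [0.645 0.209 0.057]
top v_stop 0.72 [0.743 0.446 0.057]
top carved_roller 0.57 [ 0.521 -0.183  0.045]
top stamp 0.66 [ 0.482 -0.003 -0.001]
top ink_jar 0.86 [0.779 0.115 0.006]
top gouge 0.72 [ 0.779 -0.153 -0.003]
[-3.31108857  0.43336788  9.66428027]
```

View pics/v4.png

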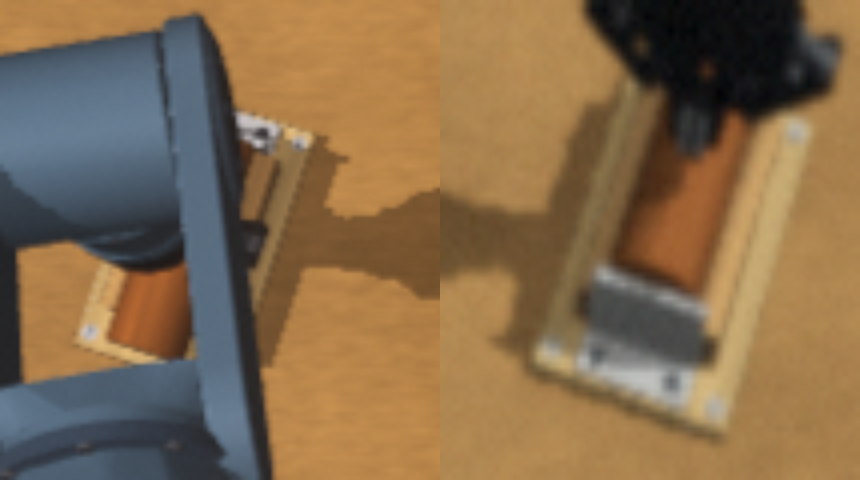

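The fingers press on the crown, the roller is butted against the stop, and the other objects are where they were. Handing in.

```bash
python3 -c "
from h import *
print(order.hand_in())"
```

```text
the job is handed in; nothing more can be done
None
```

I took the blank roller from the rest, lowered it into the V-block farthest to the robot's right and slid it against the steel stop. I then let go and pressed down on its crown with the shut fingers. I handed the job in at about 19 s, still pressing.

- **Stop:** the slide ended at (0.577, 0.228), the butted position I had worked out. The push along the roller then rose from about 8 N to 18 N, and the last picture shows its end at the stop plate. After I let go, contact with the stop rests on that picture and on the networks.
- **Seating:** the fingertips rest at 84.8 mm, against 85 mm expected for the crown. The networks put the roller's centre 62–63 mm high, within their 4 mm error of the 60 mm it should be.
- **Pressing force:** steady at about 9.6 N down, with about 3 N of remaining side force, mostly towards the stop. The force on each sloping face can't be read directly; I estimate 6–8 N each.
- **Other objects:** the carved roller, stamp, ink jar and gouge were found again within about 10 mm of where they started, which is within the networks' error.

None of my checks failed. The two cameras disagree by about 3–6 mm on some points, such as the stop and the stamp. `hand_in` reported no verdict.

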